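# Open the leak-test chamber past its safety catch

## Robot

A 6-joint arm with a two-finger parallel gripper is mounted at the origin on the work surface. World frame = base frame: x ahead of the robot, y to its left, z up, the work surface at z = 0. Lengths are in m, angles in rad, forces in N, time in s.
With the tool pointing down it reaches from about 0.35 to 0.775 m from the base axis. Payload 5.5 kg.
Tool frame: the origin (TCP) lies at the very end of the fingers, on their centre line; the grasp point (between the pads) lies 19 mm behind it; z points along the fingers, y is the line along which they close (so a half turn about z gives the same grasp; the last joint's range is limited). The gripper opens to 85 mm and grips with 20 to 120 N. Pads are 22 mm wide; open, the fingers measure 114 mm over their backs; the gripper's body (76 mm by 85 mm) begins 54 mm behind the grasp point. The pads swing forward as they close: fully open they stand 13 mm farther back than shut.
Start: joints at [1.08, 0.313, 0.046, 1.304, 0, 1.431], TCP at [0.198, 0.54, 0.231] pointing down, gripper open.
Joint ranges: [-2.76, 2.76], [-0.86, 1.69], [-1.03, 1.26], [-2.2, 2.34], [-1.47, 1.5], [-3.14, 3.14]. Speed limits (rad/s): [2.57, 2.57, 3.14, 3.14, 3.14, 3.14].

## Interface

Orientations are given as a unit quaternion [w, x, y, z].
In Python, from workcell import env, cams, ticket, spotter gives the robot as it stands.
- The arm moves only by the tool jog_arm, never from a script. Its argument "increments" is a list that holds one entry, the list of rows, each a list of 7 numbers: the shift along the tool's x, y, z in units of 0.25 m (1.0 is 0.25 m), then the turn, a rotation vector about the tool's x, y, z in units of 180 degrees (1.0 is 180 degrees), then the closure in counts, from 0 (fully open) to 255 (shut). A call has 1 to 20 rows; each row shifts and turns the commanded pose from where the row before left it, along the tool's axes as they then stand; what a row does not reach is not made up. A row lasts 1/10 s, in which the tool goes at most 50 mm and 8.59 degrees, less where a joint would pass 70% of its speed; a pose out of reach is approached as far as the arm can. A call with a number of a shift or a turn outside -1 to 1 is refused whole. A call with a gripper value outside its range is refused whole. The fingers move at their own pace and stop on an object; "force" is the grip in N (left out, the last holds). Time passes only in rows, so rows that do not move let the fingers close. It gives the time, the measured TCP pose, the force, the opening and the grip force at its end, in the units of the state.
- env.get_state(): the state, without advancing time (a new reading comes with each control period).
- cams.read_camera(name): name is "side" or "top" or "wrist"; returns a dict with "pixels" (384x512x3 uint8, red, green, blue), "fx", "fy", "cx", "cy" (pixels), "xyz" and "attitude" of the camera in the world; the wrist camera has in their place "mount" (4x4, takes a point from camera to tool coordinates, whose origin is the TCP and whose axes are the flange's). Camera axes: x right, y down, z forward; pixel columns grow to the right and rows downward; lengths in m; the calibration is good to about 2 mm. A picture is of the moment at which its call begins: read the wrist's pose just before it. There is no depth.
- ticket.hand_in(): hands the job in; it is judged then, once.
Trained networks look in the newest picture that a camera, given by its name, has taken for a name from the list of things; names that differ only in an ending like _2 or _b are one class to them, and where a whole thing is asked for, a point or a joint stands for the part that bears it (a point fixed in the world has none). Each returns a list of dicts, best first, with "conf" (0 to 1); they miss things now and then, are a little off and sometimes report something else, mostly with a low value. They report only what shows in the picture. A call takes as long as a camera call.
- spotter.find_in(target, camera): "uv" ([column, row] in pixels, amid what is visible of it).
- spotter.cut_out(target, camera): "region" (384x512 bool, what is visible of it) and "uv" ([column, row] in pixels, amid what is visible of it).
- spotter.landmark_of(target, camera): "uv" ([column, row] in pixels: a listed point, or the origin of a listed thing).
The state is a dict: "clock": time; "joint_pos": joint angles; "qvel": joint speeds; "tau": joint torques, N m; "tcp_pos": TCP position; "orientation": TCP orientation; "wrist_force": force on the tool from outside, world axes, zero at the start; "ft_torque": the same for the moment, N m; "finger_gap": finger opening in m; "grip_force": force on a finger pad.
Only numpy, scipy, OpenCV 4.12 (cv2) and the standard library are available. Lean on these libraries where they do the work, as an engineer would, in place of code of your own. Each camera call takes 0.05 s, during which the arm holds its last target. There are 200 camera calls.

## Task

The leak test is over: open the steel test chamber so that the casting inside can be taken out. Turn the black lever on the lid round to its stop to release the latch, ease the lid up by its front handle to the small gap where the hidden safety catch holds it, push the catch's tab aside so that it stays there, then swing the lid right up to its stop and leave it standing open. Leave everything else on the bench where it is.

Things in the scene. Friction and masses are not known exactly. Their poses are not given: they have to be found in the camera images.
- chamber: stainless leak-test chamber bolted to the bench, tank 165 deep (x) x 280 wide (y) x 100 mm high on a dark base plate 285 x 330 mm; pressure gauge (top at 160 mm) outside its left wall. Origin on the bench under the tank's centre; x points to the hinge side, away from the lid's front edge; y to the left; z up. All offsets below are in this frame with the lid shut
- lid (a joint): lid angle, rad: 0 shut, 1.22 at its stop. Steel plate 300 mm wide, top face at z 111 mm, from the hinge to x -110 mm, where a 23 mm deep skirt hangs down (lower edge z 78 mm). 0.6 kg on stiff friction hinges: stays at any angle where it is left; some 9 N up at the handle lifts it. Held shut by the latch; with the latch released the safety catch stops it at about 0.12 rad
- lid_hinge (a point): middle of the lid's hinge line, at x 90, z 104 mm of the chamber; the line runs along the chamber's y. Does not move when the lid opens
- lid_handle (a point): middle of the lid's front handle, a round steel bar 14 mm in diameter and 110 mm long along y, at x -148, z 120 mm: 238 mm before the hinge line and 16 mm above it. 31 mm clear between bar and skirt, free space below, bent-in legs at both ends (y +-55 mm). Moves on the lid; axes are the lid's
- latch (a joint): angle of the black latch lever on the lid, rad: 0 to 0.12 locked (lever points to the chamber's +y, along the front edge), 1.5 at its stop, released (points to +x, to the hinge). Turns clockwise seen from above, about 3 N at its end, stays where it is left; the lid is free from about 0.9 rad on
- latch_pivot (a point): on the vertical shaft of the latch lever, at x -35, y 0, z 132 mm, at half height of the lever; moves with the lid
- latch_tip (a point): a point on the latch lever 75 mm from its shaft and 12 mm from its end, at half height of the lever (z 132 mm). The lever is 18 mm wide and 18 mm high, its underside 12 mm above the lid; axes turn with it, y from shaft to end
- catch (a joint): safety catch, rad: 0 engaged, 0.6 at its stop. Its hook hides behind the skirt; only the tab shows. Swings about a pivot at y -115, z 50 mm: the tab goes 20 mm to +y (left) and a little down. 3.5 N at the tab; stays where left. Lid shut, a notch in the skirt traps the tab; it is free with the lid above 0.06 rad (holding it at the gap is not needed), and past 0.3 rad it lets the lid go
- catch_tab (a point): on the catch's tab, a flat steel bar 12 mm wide (y) and 10 mm high that juts 50 mm forward from a notch in the skirt. The point lies 38 mm before the skirt's front face, 10 mm from the tab's end, at x -148, y -115, z 85 mm with the catch engaged
- part_inside: the tested die-cast aluminium valve manifold (120 x 66 x 44 mm) standing in the closed chamber on two nest strips; origin under its centre. Bystander
- part_waiting: a like manifold casting waiting on the bench, left; origin under its centre. Bystander
- fitting_bin: red open-fronted bin of brass fittings, 190 x 120 x 80 mm, on the left; origin under its centre. Bystander
- wash_bottle: white plastic bottle, 72 mm diameter, 190 mm tall, on the right; origin under its centre. Bystander
- drilled_plate: flat steel plate with twelve holes, 90 x 130 x 8 mm, lying left, in front of the chamber; origin under its centre. Bystander
- spanner: steel spanner 170 mm long, lying left of the chamber; origin near the middle of its underside. Bystander
- spare_seal: black rubber ring, 80 mm outside, 8 mm thick, lying right of the chamber; origin under its centre. Bystander
- blow_gun: air blow gun, 175 mm long, lying on the right; origin near its middle on the bench. Bystander

How it is judged:
On the way, in this order (a step that is already met when the one before it is completed fails the run):
1. the latch lever is turned round to its stop (past 1.2 rad) (value of joint latch above 1.2 rad), for 0.2 s.
2. the lid is raised to the small gap (0.065 to 0.2 rad) with the safety catch still engaged (below 0.2 rad) (value of joint lid between 0.065 and 0.2 rad and value of joint catch below 0.2 rad), for 0.2 s.
3. the safety catch is pushed aside (past 0.35 rad) with the lid still at the small gap (value of joint catch above 0.35 rad and value of joint lid between 0.04 and 0.25 rad), for 0.2 s.
At the end, for the whole second after the job is handed in: The lid stands open near its stop (above 1.08 rad) and at rest, the latch lever is round at the released side (above 1.2 rad), the catch is aside (above 0.3 rad), and no bystander was moved more than 30 mm (value of joint lid above 1.08 rad and velocity of joint lid between -0.05 and 0.05 rad/s and value of joint latch above 1.2 rad and value of joint catch above 0.3 rad); the robot touches nothing.
It fails at once if a bystander (the castings, bin, bottle, plate, spanner, rubber ring, blow gun) is moved more than 30 mm (distance of any of part_inside, part_waiting, fitting_bin, wash_bottle, drilled_plate, spanner, spare_seal, blow_gun from where it was at the start of the episode above 0.03 m).
It also fails if it takes over 61 s, if anything falls off the work surface, if the arm or the gripper's body presses on something with over 40 N, if the wrist force passes 120 N, or if a joint passes its speed limit or range.

## Working session

There is one attempt and no reset: what is moved stays moved. The work goes in short steps, Python scripts to look and compute and a tool call to move; the robot and the scene stay as the last step left them, time stands still between calls to the robot, and variables do not carry over. Pictures are saved under pics/ and viewed, at most 10 in all, crops included, and the job is handed in when it is done.

Besides the shell and the picture viewer there is one more tool, called after "Call:" as name(argument=value, ...) on one line, values as JSON. jog_arm: Moves the arm, as the interface text tells. Shifts and turns lie within -1 to 1; 1 stands for 0.25 m of shift or 180 degrees of turn. Its arguments: {"type":"object","properties":{"increments":{"type":"array"},"force":{"type":"number"}},"required":["increments"]}

```bash
mkdir -p pics; ls; cat > h.py <<'E'
import numpy as np, cv2
from workcell import env, cams, ticket, spotter
from scipy.spatial.transform import Rotation as R
def rot(q): return R.from_quat([q[1],q[2],q[3],q[0]]).as_matrix()
def cam(name):
    s=env.get_state(); c=cams.read_camera(name)
    if 'mount' in c:
        T=np.eye(4);T[:3,:3]=rot(s['orientation']);T[:3,3]=s['tcp_pos'];T=T@np.array(c['mount']);c['P']=T[:3,3];c['R']=T[:3,:3]
    else:
        a=np.array(c['attitude']);c['P']=np.array(c['xyz']);c['R']=rot(a) if a.size==4 else a
    return c
def ray(c,uv): 
    d=c['R']@np.array([(uv[0]-c['cx'])/c['fx'],(uv[1]-c['cy'])/c['fy'],1]);return c['P'],d/np.linalg.norm(d)
def atz(c,uv,z):
    p,d=ray(c,uv);return p+d*(z-p[2])/d[2]
def tri(rays):
    A=sum(np.eye(3)-np.outer(d,d) for p,d in rays);b=sum((np.eye(3)-np.outer(d,d))@p for p,d in rays);return np.linalg.solve(A,b)
def proj(c,p):
    q=c['R'].T@(np.array(p)-c['P']);return np.array([c['fx']*q[0]/q[2]+c['cx'],c['fy']*q[1]/q[2]+c['cy']])
def save(c,n): cv2.imwrite('pics/'+n,c['pixels'][:,:,::-1])
E
cat > a.py <<'E'
from h import *
np.set_printoptions(precision=4,suppress=True)
zs=dict(latch_pivot=.132,latch_tip=.132,lid_handle=.12,catch_tab=.085,lid_hinge=.104,chamber=0)
ims=[];rs={}
for n in['top','side']:
    c=cam(n);ims.append(c['pixels']);print(n,c['P'])
    for k,z in zs.items():
        l=spotter.landmark_of(k,n)
        if l: 
            print(k,l[0]['conf'],np.array(l[0]['uv']),atz(c,l[0]['uv'],z)); rs.setdefault(k,[]).append(ray(c,l[0]['uv']))
for k,r in rs.items():
    if len(r)>1: print(k,'tri',tri(r))
for i,n in zip(ims,['top','side']): cv2.imwrite(f'pics/{n}0.png',i[:,:,::-1])
s=env.get_state();print(s)
E
python3 a.py
```

```text
pics
top [ 0.3988 -0.008   1.5851]
latch_pivot 0.73 [262.6 189.3] [ 0.5552 -0.0378  0.132 ]
latch_tip 0.71 [240.3 190.8] [0.5492 0.0429 0.132 ]
lid_handle 0.72 [269.1 213.6] [ 0.468 -0.062  0.12 ]
catch_tab 0.52 [299.4 208.4] [ 0.4897 -0.176   0.085 ]
lid_hinge 0.67 [254.9 154.2] [ 0.6895 -0.0091  0.104 ]
chamber 0.94 [258.1 178.2] [ 0.6135 -0.0225  0.    ]
side [ 0.04   -0.8384  0.7988]
latch_pivot 0.89 [263.3 186.6] [ 0.5659 -0.0251  0.132 ]
latch_tip 0.8 [255.2 175.8] [0.5749 0.039  0.132 ]
lid_handle 0.77 [237.2 207.1] [ 0.4546 -0.0632  0.12  ]
catch_tab 0.43 [268.3 234.9] [ 0.4917 -0.1758  0.085 ]
lid_hinge 0.83 [292.4 180.4] [ 0.6903 -0.0062  0.104 ]
chamber 0.68 [271.8 217. ] [ 0.6024 -0.0279 -0.    ]
latch_pivot tri [ 0.5554 -0.0383  0.1433]
latch_tip tri [0.5594 0.037  0.1371]
lid_handle tri [ 0.463  -0.0597  0.1151]
catch_tab tri [ 0.4904 -0.1763  0.0859]
lid_hinge tri [ 0.6887 -0.0089  0.1061]
chamber tri [ 0.6115 -0.0208 -0.0082]
{'clock': 0.7, 'joint_pos': array([ 1.0804,  0.3131,  0.0461,  1.3036, -0.    ,  1.4312]), 'qvel': array([ 0.    , -0.0013,  0.0006,  0.0017,  0.0011, -0.    ]), 'tau': array([ -0.0008, -48.0293,  29.8748,  -0.0002,  -0.0001,   0.    ]), 'tcp_pos': array([0.1976, 0.54  , 0.2314]), 'orientation': array([0.    , 0.1745, 0.9847, 0.0001]), 'wrist_force': array([-0.4759,  0.6905, -0.3015]), 'ft_torque': array([-0.0457, -0.0081,  0.0299]), 'grip_force': 0.0, 'finger_gap': 0.08546872362103611}
```

```bash
python3 - <<'E'
import cv2
t=cv2.imread('pics/top0.png');s=cv2.imread('pics/side0.png')
a=cv2.resize(t[110:290,130:390],None,fx=3,fy=3,interpolation=cv2.INTER_CUBIC);cv2.imwrite('pics/t1.png',a)
a=cv2.resize(s[100:290,140:400],None,fx=3,fy=3,interpolation=cv2.INTER_CUBIC);cv2.imwrite('pics/s1.png',a)
E
```

```text
(no output)
```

View pics/t1.png

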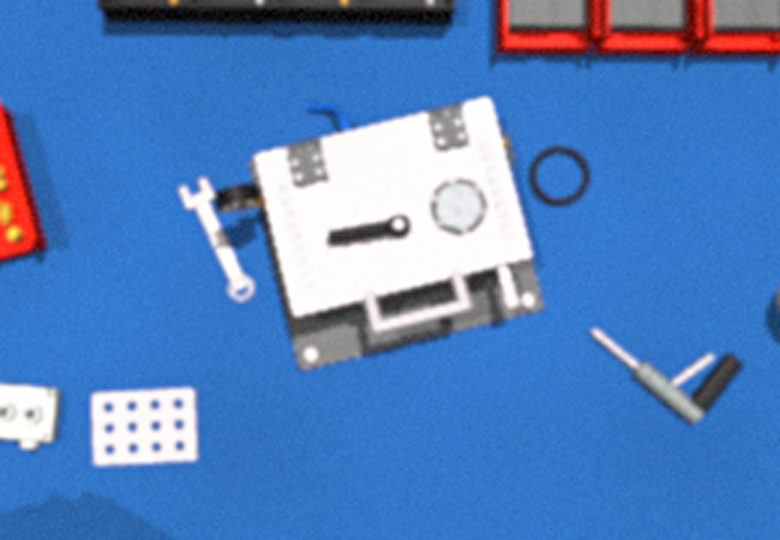

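View pics/s1.png

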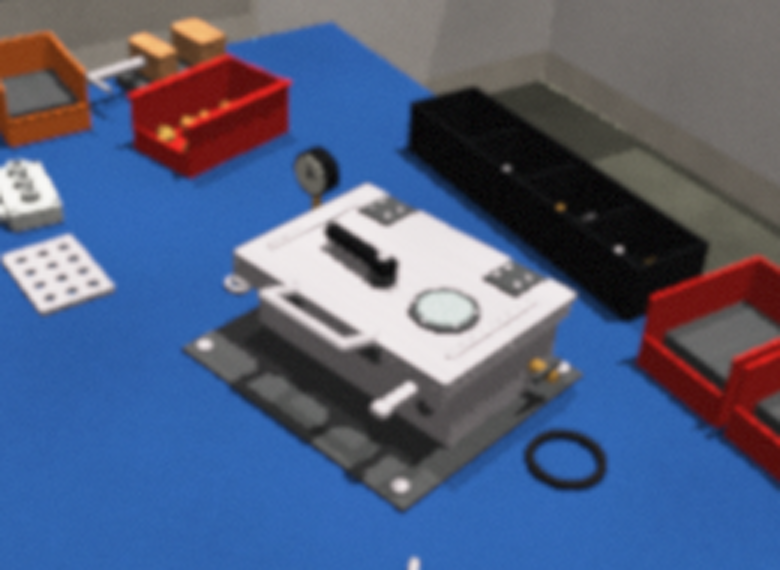

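The chamber is yawed by about +13°. The lever points left, at crop pixel (330,238) from its pivot (400,225). The tab is at the lower right, around (510,290), and the handle is near (420,305). Next I'll fit the chamber pose to the landmarks.

```bash
cat > fit.py <<'E'
from h import *
from scipy.optimize import least_squares
np.set_printoptions(precision=4,suppress=True)
M=dict(lid_handle=[-.148,0,.12],latch_pivot=[-.035,0,.132],catch_tab=[-.148,-.115,.085],lid_hinge=[.09,0,.104],chamber=[0,0,0])
def C(p,X,Y,psi): 
    c,s=np.cos(psi),np.sin(psi); return np.array([X+c*p[0]-s*p[1],Y+s*p[0]+c*p[1],p[2]])
def observe(names,keys=M):
    o=[]
    for n in names:
        c=cam(n)
        for k in keys:
            l=spotter.landmark_of(k,n)
            if l and l[0]['conf']>.3: o.append((c,k,np.array(l[0]['uv']),n,l[0]['conf']))
    return o
def fit(o,M=M):
    f=lambda v:np.concatenate([(proj(c,C(M[k],*v))-uv)/c['fx']*np.linalg.norm(C(M[k],*v)-c['P'])*1000/2 for c,k,uv,n,_ in o])
    r=least_squares(f,[.6,-.025,.22],loss='soft_l1')
    for (c,k,uv,n,cf) in o: print(n,k,cf,uv,'res px',uv-proj(c,C(M[k],*r.x)))
    return r.x
if __name__=='__main__':
    import sys
    v=fit(observe(sys.argv[1:]));print(v,np.degrees(v[2]))
E
python3 fit.py top side
```

```text
top lid_handle 0.6 [272.3 215.8] res px [ 0.6265 -1.3282]
top latch_pivot 0.89 [264.6 187.3] res px [0.4006 0.6036]
top catch_tab 0.41 [299.8 209.9] res px [-1.4426 -0.1547]
top lid_hinge 0.69 [258.7 152.7] res px [ 2.8317 -2.4571]
top chamber 0.72 [351.2 241.1] res px [89.977  59.1551]
side lid_handle 0.63 [238.1 208.8] res px [-0.6511  0.2388]
side latch_pivot 0.79 [262.4 185.4] res px [-3.7659 -4.341 ]
side catch_tab 0.66 [267.3 234.5] res px [ 0.1299 -2.8623]
side lid_hinge 0.58 [291.1 181. ] res px [-1.3412 -0.7379]
side chamber 0.88 [273.2 218.1] res px [ 1.2095 -0.4247]
[ 0.5987 -0.0349  0.2492] 14.276011566156603
```

Call:
jog_arm(increments=[[[-0.136,-0.124,-0.028,0,0,0,255],[-0.136,-0.124,-0.028,0,0,0,255],[-0.136,-0.124,-0.028,0,0,0,255],[-0.136,-0.124,-0.028,0,0,0,255],[-0.136,-0.124,-0.028,0,0,0,255],[-0.136,-0.124,-0.028,0,0,0,255],[-0.136,-0.124,-0.028,0,0,0,255],[-0.136,-0.124,-0.028,0,0,0,255],[-0.136,-0.124,-0.028,0,0,0,255],[-0.136,-0.124,-0.028,0,0,0,255],[-0.136,-0.124,-0.028,0,0,0,255],[-0.136,-0.124,-0.028,0,0,0,255],[-0.136,-0.124,-0.028,0,0,0,255]]])

```text
clock: 2.6
tcp_pos: [0.4748, 0.0078, 0.3229]
orientation: [0.0, 0.175, 0.985, 0.0]
wrist_force: [1.8, 0.6, 0.6]
finger_gap: 0.0001
grip_force: 0.0
```

Call:
jog_arm(increments=[[[0,0,0,0,0,0.0445,255],[0,0,0,0,0,0.0445,255],[0,0,0,0,0,0.0445,255],[0,0,0,0,0,0.0445,255],[0,0,0,0,0,0.0445,255],[0,0,0,0,0,0.0445,255],[0,0,0,0,0,0.0445,255],[0,0,0,0,0,0,255],[0,0,0,0,0,0,255]]])

```text
clock: 3.5
tcp_pos: [0.4742, 0.0097, 0.3223]
orientation: [0.0, 0.616, 0.788, 0.0]
wrist_force: [0.6, 0.2, -0.5]
finger_gap: -0.0004
grip_force: 0.0
```

```bash
python3 - <<'E'
from fit import *
o=observe(['wrist']);c=cam('wrist');save(c,'w1.png');print(c['mount'],c['fx'])
s=env.get_state();print(s['clock'],s['tcp_pos'],s['orientation'],s['joint_pos'])
print(fit(o)); l=spotter.landmark_of('latch_tip','wrist');print(l)
E
```

```text
[[-0.0013 -0.9658 -0.2595  0.0653]
 [ 1.     -0.0009 -0.0017 -0.0005]
 [ 0.0014 -0.2595  0.9658 -0.1418]
 [ 0.      0.      0.      1.    ]] 294.4233093106783
3.85 [0.4742 0.0096 0.3223] [-0.      0.6166  0.7873  0.0001] [-0.1492  0.1053  0.0046  1.4701  0.0001  1.1796]
wrist lid_handle 0.95 [234.4 224.8] res px [ 1.0819 -1.4874]
wrist latch_pivot 0.8 [324.7 228.7] res px [-1.2559  1.012 ]
wrist lid_hinge 0.72 [416.9 215.2] res px [-0.7153 -1.8626]
wrist chamber 0.87 [330.  199.6] res px [0.873  3.0852]
[ 0.6052 -0.0292  0.2706]
[{'uv': [335.3, 165.3], 'conf': 0.91}]
```

View picture.

View pics/w1.png

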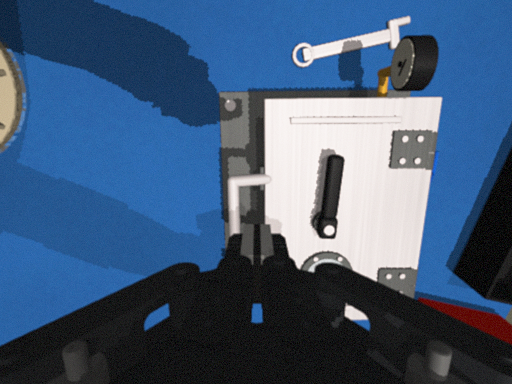

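```bash
python3 - <<'E'
from fit import *
o=observe(['wrist','wrist','top','side'],{k:M[k] for k in M if k!='chamber'})
v=fit(o);print(v,np.degrees(v[2]))
c=cam('wrist');im=c['pixels'].copy()
for k in M:
    p=proj(c,C(M[k],*v));cv2.circle(im,tuple(int(x) for x in p),3,(255,0,0),1)
uv=spotter.landmark_of('latch_tip','wrist')[0]['uv'];t=atz(c,uv,.132)
d=t-C(M['latch_pivot'],*v);print('tip',t,d,np.linalg.norm(d),np.degrees(np.arctan2(d[1],d[0]))-90-np.degrees(v[2]))
E
```

```text
wrist lid_handle 0.89 [232.6 225.6] res px [-1.489   4.5195]
wrist latch_pivot 0.8 [326.7 224.2] res px [-0.419  -0.5439]
wrist lid_hinge 0.84 [417.9 216. ] res px [-0.7163 -0.8207]
wrist lid_handle 0.88 [234.4 226.4] res px [0.3164 5.3382]
wrist latch_pivot 0.77 [327.5 228.5] res px [0.3861 3.8027]
wrist catch_tab 0.72 [417.3 214.7] res px [179.8632 -71.6829]
wrist lid_hinge 0.62 [420.4 219.2] res px [1.7842 2.453 ]
top lid_handle 0.56 [267.4 215.4] res px [-1.5974  0.0742]
top latch_pivot 0.76 [261.5 185.1] res px [-0.3014  0.2609]
top catch_tab 0.38 [299.7 208.6] res px [1.0092 0.025 ]
top lid_hinge 0.97 [253.6 153.8] res px [-0.2358  0.5083]
side lid_handle 0.61 [239.6 206.1] res px [0.4901 0.0076]
side latch_pivot 0.91 [263.9 186. ] res px [-2.6274 -1.6901]
side catch_tab 0.46 [266.6 234.7] res px [-0.4278 -0.0024]
side lid_hinge 0.7 [294.1 180.6] res px [1.2445 0.5703]
[ 0.6055 -0.0265  0.24  ] 13.752040006581431
tip [0.5564 0.0384 0.132 ] [-0.0151  0.0732  0.    ] 0.07474656365390327 -2.099046417516412
```

The wrist view shows the lid aligned with the image. The lever runs from its pivot at (328,228) up to (335,160), the handle's left corner is near (235,182), and the fingers are centred at (257,235). The tool axes are therefore: tool x = chamber +y, tool y = chamber +x. I'll descend in front of the lever.

Call:
jog_arm(increments=[[[-0.024,0.164,0,0,0,0,255],[0,0,0.16,0,0,0,255],[0,0,0.16,0,0,0,255],[0,0,0.16,0,0,0,255],[0,0,0.16,0,0,0,255],[0,0,0.1,0,0,0,255],[0,0,0.062,0,0,0,255],[0,0,0,0,0,0,255],[0,0,0,0,0,0,255]]])

```text
clock: 5.9
tcp_pos: [0.5156, 0.0137, 0.1221]
orientation: [-0.0, 0.617, 0.787, 0.0]
wrist_force: [0.1, -0.8, 1.4]
finger_gap: -0.0001
grip_force: 0.0
```

```bash
cat > pos.py <<'E'
from fit import *
V=(.6055,-.0270,.24)
def tc(s,v=V):
    d=np.array(s['tcp_pos'])-[v[0],v[1],0];c,n=np.cos(v[2]),np.sin(v[2]);return np.array([c*d[0]+n*d[1],-n*d[0]+c*d[1],d[2]])*1000
def show():
    s=env.get_state();r=rot(s['orientation']);print(s['clock'],'chamber mm',tc(s),'F',s['wrist_force'],'tooly deg',np.degrees(np.arctan2(r[1,1],r[0,1])),'gap',s['finger_gap'],s['grip_force'])
E
python3 - <<'E'
from pos import *
show(); c=cam('wrist');save(c,'w2.png')
for k in['latch_tip','latch_pivot','lid_handle']:print(k,[(x['uv'],x['conf']) for x in spotter.landmark_of(k,'wrist')][:1])
E
```

```text
5.9 chamber mm [-77.697   60.8672 122.1078] F [ 0.074  -0.7806  1.3763] tooly deg 13.83260779081967 gap -0.00010310377162579304 0.0
latch_tip [([354.1, 224.2], 0.91)]
latch_pivot []
lid_handle [([138.2, 341.3], 0.63)]
```

View pics/w2.png

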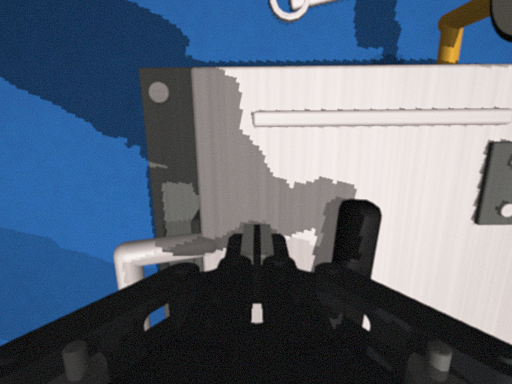

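The lever sits just to the right of the fingers, with its end at (358,205). Fingers are clear of it, so I'll sweep.

Call:
jog_arm(increments=[[[-0.002,0.038,0,0,0,0,255],[-0.002,0.038,0,0,0,0,255],[0.011,0.0385,0,0,0,0,255],[0.011,0.0385,0,0,0,0,255],[-0.004,0.044,0,0,0,0,255],[-0.004,0.044,0,0,0,0,255],[-0.022,0.043,0,0,0,0,255],[-0.022,0.043,0,0,0,0,255],[-0.04,0.032,0,0,0,0,255],[-0.04,0.032,0,0,0,0,255],[0,0,0,0,0,0,255],[0,0,0,0,0,0,255]]])

```text
clock: 7.3
tcp_pos: [0.6187, 0.0087, 0.1221]
orientation: [0.001, 0.617, 0.787, 0.001]
wrist_force: [-0.4, 0.4, -0.4]
finger_gap: -0.0001
grip_force: 0.0
```

```bash
python3 - <<'E'
from pos import *
show()
for n in('top','side'):
    c=cam(n)
    for k in['latch_tip','latch_pivot']:print(n,k,[(x['uv'],x['conf'],atz(c,x['uv'],.132)) for x in spotter.landmark_of(k,n)][:1])
E
```

```text
7.3 chamber mm [ 21.3458  31.5374 122.1452] F [-0.4207  0.4343 -0.4041] tooly deg 13.79035508452764 gap -0.00012980014486090017 0.0
top latch_tip [([178.6, 253.1], 0.6, array([0.3245, 0.2606, 0.132 ]))]
top latch_pivot [([262.7, 184.6], 0.63, array([ 0.5724, -0.0381,  0.132 ]))]
side latch_tip [([281.6, 178.3], 0.78, array([ 0.6409, -0.0134,  0.132 ]))]
side latch_pivot [([267.0, 186.5], 0.72, array([ 0.5761, -0.0301,  0.132 ]))]
```

Call:
jog_arm(increments=[[[-0.01,0,0,0,0,0,255],[-0.008,0,0,0,0,0,255],[0,0,0,0,0,0,255],[0,0,0,0,0,0,255]]])

```text
clock: 8.0
tcp_pos: [0.6186, 0.0055, 0.1221]
orientation: [0.0, 0.617, 0.787, 0.001]
wrist_force: [0.5, 3.8, 1.7]
finger_gap: 0.0003
grip_force: 1.9
```

Call:
jog_arm(increments=[[[0.048,0,0,0,0,0,255],[0,0,-0.12,0,0,0,255],[0,0,-0.14,0,0,0,255],[0,0,-0.14,0,0,0,153],[-0.04,-0.168,0,0,0,0,153],[-0.04,-0.168,0,0,0,0,153],[-0.04,-0.168,0,0,0,0,153],[-0.04,-0.168,0,0,0,0,153],[0,0,0,0,0,0,153],[0,0,0,0,0,0,153]]])

```text
clock: 9.0
tcp_pos: [0.461, -0.0628, 0.2221]
orientation: [0.0, 0.617, 0.787, -0.0]
wrist_force: [0.6, -0.6, 0.7]
finger_gap: 0.0345
grip_force: 0.0
```

```bash
python3 - <<'E'
from pos import *
show()
for n in('wrist','wrist','top','side'):
    c=cam(n); 
    if n=='wrist':save(c,'w3.png')
    for k,z in dict(lid_handle=.12,latch_tip=.132,catch_tab=.085,latch_pivot=.132).items():
      for x in spotter.landmark_of(k,n)[:1]:
        p=atz(c,x['uv'],z);print(n,k,x['uv'],x['conf'],tc({'tcp_pos':p}))
E
```

```text
9.0 chamber mm [-148.8243   -0.4264  222.0772] F [ 0.6086 -0.6328  0.7299] tooly deg 13.733773217100715 gap 0.03450101836343756 0.0
wrist lid_handle [258.4, 196.3] 0.63 [-148.2163   -5.799   120.    ]
wrist latch_tip [489.5, 178.9] 0.56 [ 37.9794  12.0426 132.    ]
wrist catch_tab [253.5, 286.1] 0.92 [-153.3272 -116.4331   85.    ]
wrist latch_pivot [393.7, 195.6] 0.73 [-37.5111  -1.8623 132.    ]
wrist lid_handle [256.6, 195.8] 0.96 [-147.9744   -4.855   120.    ]
wrist latch_tip [485.5, 181.1] 0.76 [ 36.5219  11.1826 132.    ]
wrist catch_tab [256.1, 290.2] 0.78 [-148.4476 -120.7      85.    ]
wrist latch_pivot [394.2, 194.7] 0.7 [-35.6248  -0.3117 132.    ]
top lid_handle [204.1, 190.6] 0.27 [ -5.4847 209.767  120.    ]
top latch_tip [123.8, 173.5] 0.32 [121.3695 478.7624 132.    ]
top latch_pivot [261.5, 184.6] 0.76 [-33.8131   1.37   132.    ]
side lid_handle [239.6, 206.0] 0.72 [-146.5723   -0.127   120.    ]
side latch_tip [281.7, 177.5] 0.79 [ 41.272    7.6685 132.    ]
side catch_tab [267.2, 236.6] 0.45 [-153.1626 -120.2765   85.    ]
side latch_pivot [263.2, 190.1] 0.9 [-51.486   -1.6337 132.    ]
```

View pics/w3.png

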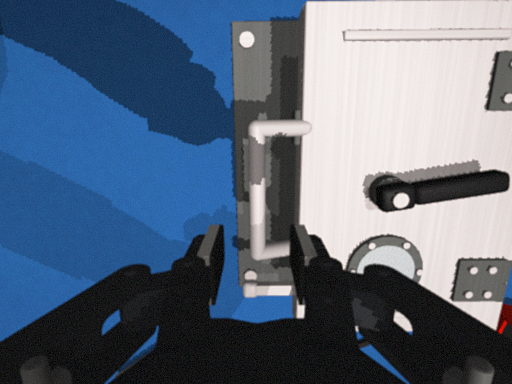

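The view shows the lever released, with its tip at (505,183) and pivot at (400,198). The handle bar is at column 258, centred between the open fingers at (213..300). The tab is visible at (265,290). Descend and grasp.

Call:
jog_arm(increments=[[[0,0,0.13,0,0,0,153],[0,0,0.13,0,0,0,153],[0,0,0.13,0,0,0,153],[0,0,0.098,0,0,0,153],[0,0,0,0,0,0,153],[0,0,0,0,0,0,200],[0,0,0,0,0,0,255],[0,0,0,0,0,0,255],[0,0,0,0,0,0,255],[0,0,0,0,0,0,255],[0,0,0,0,0,0,255]]], force=40)

```text
clock: 11.1
tcp_pos: [0.463, -0.0625, 0.1009]
orientation: [0.001, 0.617, 0.787, 0.001]
wrist_force: [1.8, 1.3, 3.7]
finger_gap: 0.0125
grip_force: 39.8
```

Call:
jog_arm(increments=[[[0,0.002,-0.019,0,0,0,255],[0,0.002,-0.019,0,0,0,255],[0,0.002,-0.019,0,0,0,255],[0,0.002,-0.019,0,0,0,255],[0,0.003,-0.019,0,0,0,255],[0,0,0,0,0,0,255],[0,0,0,0,0,0,255],[0,0,0,0,0,0,255]]])

```text
clock: 11.9
tcp_pos: [0.4653, -0.0618, 0.1235]
orientation: [0.001, 0.617, 0.787, 0.0]
wrist_force: [4.7, 0.7, -4.2]
finger_gap: 0.0126
grip_force: 39.6
```

```bash
python3 - <<'E'
from pos import *
show()
for n in('side','side'):
    c=cam(n)
    for k,z in dict(lid_handle=.144,catch_tab=.085).items():
      for x in spotter.landmark_of(k,n)[:1]:
        p=atz(c,x['uv'],z);print(n,k,x['uv'],x['conf'],tc({'tcp_pos':p}))
save(c,'s2.png')
E
```

```text
11.9 chamber mm [-144.4418   -0.5295  123.5466] F [ 4.6698  0.7143 -4.2453] tooly deg 13.834262610663885 gap 0.012588786083699715 39.59614098072052
side lid_handle [242.4, 202.1] 0.86 [-149.5486  -15.1938  144.    ]
side catch_tab [266.1, 235.6] 0.61 [-152.4592 -115.339    85.    ]
side lid_handle [238.8, 201.9] 0.93 [-156.4354   -7.5995  144.    ]
side catch_tab [266.4, 235.8] 0.44 [-152.4374 -116.4793   85.    ]
```

Call:
jog_arm(increments=[[[0,0,0,0,0,0,153],[0,0,0,0,0,0,153],[0,0,0,0,0,0,153],[0,0,-0.08,0,0,0,153],[0,0,-0.12,0,0,0,153],[0,0,-0.12,0,0,0,153],[-0.145,-0.022,0,0,0,0,255],[-0.145,0,0,0,0,0,255],[-0.145,0,0,0,0,0,255],[-0.145,0,0,0,0,0,255],[0,0,0,0,0,0,255],[0,0,0,0,0,0,255]]])

```text
clock: 13.4
tcp_pos: [0.4932, -0.2043, 0.2031]
orientation: [-0.001, 0.618, 0.787, -0.0]
wrist_force: [-0.6, -0.1, -0.4]
finger_gap: 0.0001
grip_force: 0.0
```

```bash
python3 - <<'E'
from pos import *
show()
for n in('wrist','wrist','side'):
    c=cam(n); 
    if n=='wrist':save(c,'w4.png')
    for k,z in dict(lid_handle=.144,catch_tab=.085,latch_pivot=.142).items():
      for x in spotter.landmark_of(k,n)[:1]:
        p=atz(c,x['uv'],z);print(n,k,x['uv'],x['conf'],tc({'tcp_pos':p}))
E
```

```text
13.4 chamber mm [-151.1758 -145.5221  203.0869] F [-0.5957 -0.1382 -0.3714] tooly deg 13.727018061574569 gap 7.098881429126348e-05 0.0
wrist catch_tab [260.8, 156.7] 0.77 [-147.9006 -117.3724   85.    ]
side lid_handle [240.4, 203.7] 0.66 [-158.7955  -16.8982  144.    ]
side catch_tab [267.4, 238.5] 0.72 [-158.3012 -126.051    85.    ]
side latch_pivot [263.9, 183.2] 0.86 [-34.2405  12.942  142.    ]
```

View pics/w4.png

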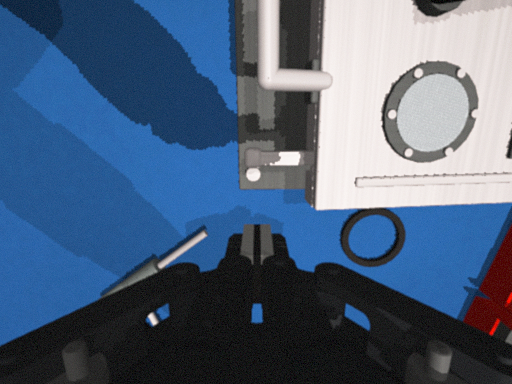

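The tab shows at (250–305,157), ahead (+y) of the closed fingers, and the path down is clear. The handle is at the gap. Descend, then push to +y.

Call:
jog_arm(increments=[[[0,0,0.13,0,0,0,255],[0,0,0.13,0,0,0,255],[0,0,0.13,0,0,0,255],[0,0,0.13,0,0,0,255],[0,0,0,0,0,0,255],[0.03,0,0,0,0,0,255],[0.022,0,0,0,0,0,255],[0.022,0,0,0,0,0,255],[0.022,0,0,0,0,0,255],[0.02,0,0,0,0,0,255],[0,0,0,0,0,0,255],[0,0,0,0,0,0,255],[0,0,0,0,0,0,255]]])

```text
clock: 15.3
tcp_pos: [0.4876, -0.1758, 0.0741]
orientation: [0.001, 0.617, 0.787, 0.0]
wrist_force: [0.7, -2.6, 1.0]
finger_gap: -0.0001
grip_force: 1.8
```

```bash
python3 - <<'E'
from pos import *
show()
for n in('side','side'):
    c=cam(n); 
    for k,z in dict(lid_handle=.144,catch_tab=.081).items():
      for x in spotter.landmark_of(k,n)[:1]:
        p=atz(c,x['uv'],z);print(n,k,x['uv'],x['conf'],tc({'tcp_pos':p}))
a=cv2.resize(c['pixels'][120:290,170:360],None,fx=3.5,fy=3.5,interpolation=cv2.INTER_CUBIC);cv2.imwrite('pics/s3.png',a[:,:,::-1])
E
```

```text
15.3 chamber mm [-149.9137 -116.5191   74.1456] F [ 0.6583 -2.6131  0.9805] tooly deg 13.837501705738157 gap -9.749901050110022e-05 1.7768020927906036
side lid_handle [240.1, 201.7] 0.91 [-153.0797   -9.3932  144.    ]
side catch_tab [259.5, 233.9] 0.59 [-157.6775  -94.8252   81.    ]
side lid_handle [239.9, 199.3] 0.77 [-145.7757   -0.5555  144.    ]
side catch_tab [262.8, 234.3] 0.41 [-152.0734 -102.2725   81.    ]
```

View pics/s3.png

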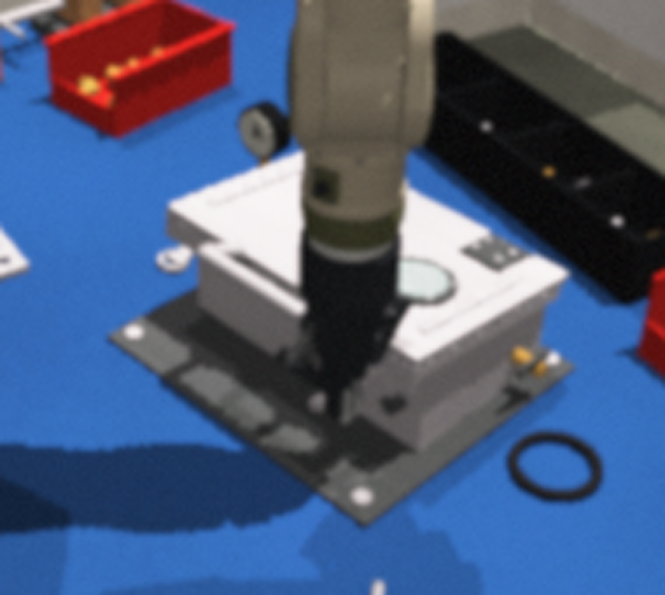

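The tab end now shows at crop (320,400), left of the finger, with 2.6 N of contact. I'll push slightly further, then retreat and check.

Call:
jog_arm(increments=[[[0.009,0,0,0,0,0,255],[0,0,0,0,0,0,255],[0,0,0,0,0,0,255],[-0.05,0,0,0,0,0,255],[-0.07,0,0,0,0,0,255],[0,0,-0.12,0,0,0,255],[0,0,-0.16,0,0,0,255],[0,0,-0.16,0,0,0,255],[0,0,-0.1,0,0,0,255],[0,0,0,0,0,0,255],[0,0,0,0,0,0,255]]])

```text
clock: 16.7
tcp_pos: [0.4935, -0.203, 0.2082]
orientation: [-0.0, 0.617, 0.787, 0.0]
wrist_force: [0.1, 0.1, 0.2]
finger_gap: 0.0
grip_force: 0.0
```

```bash
python3 - <<'E'
from pos import *
show()
for n in('wrist','wrist','side'):
    c=cam(n); 
    if n=='wrist':save(c,'w5.png')
    for k,z in dict(lid_handle=.144,catch_tab=.081).items():
      for x in spotter.landmark_of(k,n)[:1]:
        p=atz(c,x['uv'],z);print(n,k,x['uv'],x['conf'],tc({'tcp_pos':p}))
E
```

```text
16.7 chamber mm [-150.6631 -144.3598  208.2265] F [0.0696 0.1124 0.1948] tooly deg 13.80639047565381 gap 4.938767021149161e-05 0.0
wrist lid_handle [258.5, 134.4] 0.28 [-150.2344  -94.2298  144.    ]
wrist catch_tab [262.1, 135.4] 0.72 [-146.6835  -99.7073   81.    ]
wrist catch_tab [264.7, 133.7] 0.69 [-145.4233  -96.8653   81.    ]
side lid_handle [237.1, 200.3] 0.97 [-154.8967    1.2992  144.    ]
side catch_tab [258.1, 230.2] 0.69 [-149.5485  -81.013    81.    ]
```

View pics/w5.png

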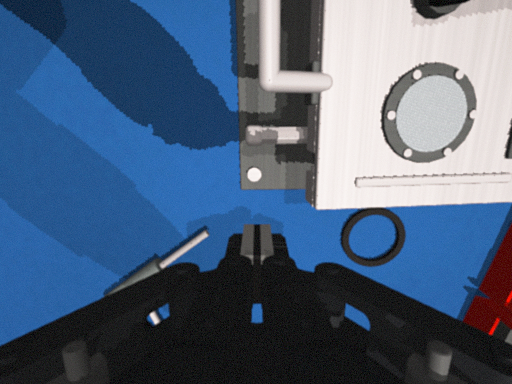

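The tab has moved from row 157 to row 134 (about 19 mm) and stays there. The lid is still at the gap. Now I'll regrasp the handle.

Call:
jog_arm(increments=[[[0.144,0.006,0,0,0,0,153],[0.144,0.006,0,0,0,0,153],[0.144,0.006,0,0,0,0,153],[0.144,0.006,0,0,0,0,153],[0,0,0,0,0,0,153],[0,0,0.12,0,0,0,153],[0,0,0.12,0,0,0,153],[0,0,0.1,0,0,0,153],[0,0,0,0,0,0,153],[0,0,0,0,0,0,255],[0,0,0,0,0,0,255],[0,0,0,0,0,0,255],[0,0,0,0,0,0,255],[0,0,0,0,0,0,255]]], force=30)

```text
clock: 18.55
tcp_pos: [0.4655, -0.0619, 0.1245]
orientation: [0.001, 0.617, 0.787, -0.0]
wrist_force: [-1.5, -2.8, 1.9]
finger_gap: 0.0132
grip_force: 29.9
```

```bash
python3 - <<'E'
from pos import *
show()
th=np.linspace(.098,1.18,19);x=-238*np.cos(th)+16*np.sin(th);z=238*np.sin(th)+16*np.cos(th)
for a,b,c in zip(th[1:],np.diff(x)/250,-np.diff(z)/250):print(f'{a:.2f} y {b:.3f} z {c:.3f}')
E
```

```text
18.55 chamber mm [-144.3228   -0.6173  124.5022] F [-1.4567 -2.7626  1.8968] tooly deg 13.820165932725454 gap 0.013198167155383468 29.884312748908997
0.16 y 0.011 z -0.056
0.22 y 0.014 z -0.055
0.28 y 0.018 z -0.055
0.34 y 0.021 z -0.053
0.40 y 0.024 z -0.052
0.46 y 0.027 z -0.050
0.52 y 0.030 z -0.049
0.58 y 0.033 z -0.047
0.64 y 0.036 z -0.045
0.70 y 0.039 z -0.042
0.76 y 0.041 z -0.040
0.82 y 0.043 z -0.038
0.88 y 0.046 z -0.035
0.94 y 0.048 z -0.032
1.00 y 0.049 z -0.029
1.06 y 0.051 z -0.026
1.12 y 0.053 z -0.023
1.18 y 0.054 z -0.020
```

First 6 rows, to check that the lid follows the grip and the catch lets go.

Call:
jog_arm(increments=[[[0,0.011,-0.056,0,0,0,255],[0,0.014,-0.055,0,0,0,255],[0,0.018,-0.055,0,0,0,255],[0,0.021,-0.053,0,0,0,255],[0,0.024,-0.052,0,0,0,255],[0,0.027,-0.05,0,0,0,255],[0,0,0,0,0,0,255],[0,0,0,0,0,0,255]]])

```text
clock: 19.35
tcp_pos: [0.4915, -0.0551, 0.2045]
orientation: [-0.0, 0.617, 0.787, -0.001]
wrist_force: [-6.4, -3.1, 5.6]
finger_gap: 0.0131
grip_force: 30.6
```

Call:
jog_arm(increments=[[[0,0.03,-0.049,0,0,0,255],[0,0.033,-0.047,0,0,0,255],[0,0.036,-0.045,0,0,0,255],[0,0.039,-0.042,0,0,0,255],[0,0.041,-0.04,0,0,0,255],[0,0.043,-0.038,0,0,0,255],[0,0,0,0,0,0,255],[0,0,0,0,0,0,255]]])

```text
clock: 20.15
tcp_pos: [0.5425, -0.0421, 0.2714]
orientation: [-0.001, 0.617, 0.787, -0.003]
wrist_force: [-18.2, -4.0, 16.6]
finger_gap: 0.0127
grip_force: 31.4
```

Call:
jog_arm(increments=[[[0,0.046,-0.035,0,0,0,255],[0,0.048,-0.032,0,0,0,255],[0,0.049,-0.029,0,0,0,255],[0,0.051,-0.026,0,0,0,255],[0,0.053,-0.023,0,0,0,255],[0,0.054,-0.02,0,0,0,255],[0,0,0,0,0,0,255],[0,0,0,0,0,0,255]]])

```text
clock: 20.95
tcp_pos: [0.6192, -0.0225, 0.3153]
orientation: [0.002, 0.616, 0.787, 0.001]
wrist_force: [-8.8, 1.4, 20.0]
finger_gap: 0.0124
grip_force: 32.9
```

```bash
python3 - <<'E'
from pos import *
show()
s=tc(env.get_state());print('lid est', np.arctan2(s[2]+19.5-104,90-s[0])-np.arctan2(16,238), np.hypot(s[2]+19.5-104,90-s[0]))
c=cam('side')
a=cv2.resize(c['pixels'][60:290,150:400],None,fx=2.5,fy=2.5,interpolation=cv2.INTER_CUBIC);cv2.imwrite('pics/s4.png',a[:,:,::-1])
E
```

```text
20.95 chamber mm [ 14.3915   1.1225 315.2887] F [-8.8146  1.4342 19.9862] tooly deg 13.881567017162778 gap 0.012389391979160507 32.87057250738144
lid est 1.1870805434821008 242.85808560181277
```

View pics/s4.png

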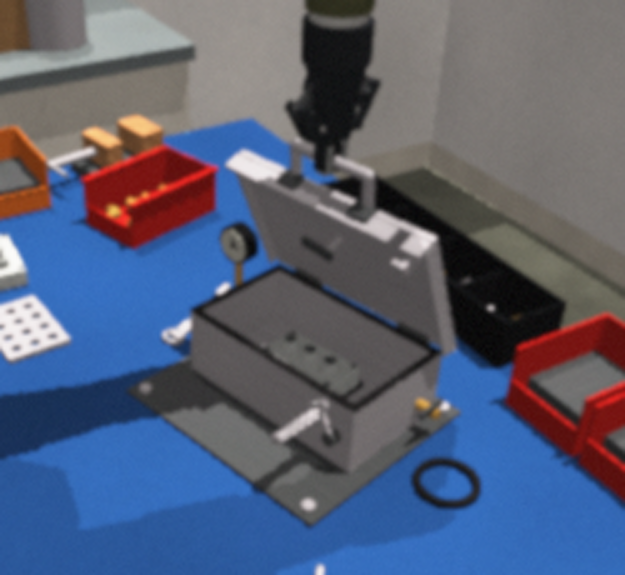

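The lid stands open at about 1.18 rad by the gripper position. The casting is still in its nest and the tab is pushed aside. Release and rise straight up.

Call:
jog_arm(increments=[[[0,0,0,0,0,0,150],[0,0,0,0,0,0,150],[0,0,0,0,0,0,150],[0,0,0,0,0,0,150],[0,0,-0.06,0,0,0,150],[0,0,-0.1,0,0,0,150],[0,0,-0.12,0,0,0,150],[0,-0.1,-0.1,0,0,0,150],[0,-0.1,0,0,0,0,150],[0,0,0,0,0,0,150],[0,0,0,0,0,0,150],[0,0,0,0,0,0,150]]])

```text
clock: 22.2
tcp_pos: [0.5717, -0.0352, 0.4046]
orientation: [-0.0, 0.617, 0.787, -0.0]
wrist_force: [-0.7, 0.5, 0.1]
finger_gap: 0.0351
grip_force: 0.0
```

```bash
python3 - <<'E'
from pos import *
from scipy.optimize import minimize_scalar
show()
for n in('side','top','side','top'):
    c=cam(n)
    l=spotter.landmark_of('lid_handle',n)
    if l:
        uv=l[0]['uv'];f=lambda t:np.linalg.norm(proj(c,C([.09+(-.238*np.cos(t)+.016*np.sin(t)),0,.104+.238*np.sin(t)+.016*np.cos(t)],*V))-uv)
        r=minimize_scalar(f,bounds=(.3,1.4),method='bounded');print(n,uv,l[0]['conf'],'lid',r.x,'res',r.fun)
    for k in ['latch_tip','catch_tab']: print(k,[(x['uv'],x['conf']) for x in spotter.landmark_of(k,n)[:1]])
E
```

```text
22.2 chamber mm [-34.7274   0.0956 404.5747] F [-0.7193  0.4589  0.1412] tooly deg 13.829168996086729 gap 0.03512418925720883 0.0
side [281.8, 126.3] 0.89 lid 1.156271573945916 res 2.3068464083556632
latch_tip []
catch_tab [([259.5, 233.4], 0.67)]
top [293.3, 210.1] 0.61 lid 0.3000065569470852 res 24.456367912496532
latch_tip []
catch_tab [([291.5, 209.1], 0.54)]
side [280.8, 127.1] 0.68 lid 1.1388138763924645 res 2.2317419897999033
latch_tip []
catch_tab [([259.9, 233.8], 0.6)]
latch_tip []
catch_tab [([291.3, 209.3], 0.56)]
```

```bash
python3 -c "
from workcell import ticket
print(ticket.hand_in())"
```

```text
the job is handed in; nothing more can be done
None
```

I opened the chamber and handed the job in at about 22 s, but the hand-in returned no verdict. By my last estimates the lid stands at about 1.15 rad, the catch tab was pushed about 19 mm aside, and the lever was at about 1.4 rad (measured before the lid was raised). No bystander was touched that I could see, and the arm is clear.

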